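# Unlock the food carrier's catch

## Task

Open the catch on the lid of the black insulated food carrier: slide its safety tab all the way to its stop so that it no longer holds the handle down, then swing the handle up until it stands upright or leans back past upright, and let go. Go by feel and be gentle: do not push the tab hard against its stop or heave on the handle while it is still locked, and leave the other things where they are.

Things in the scene. Friction and masses are not known exactly. Their poses are not given: they have to be found in the camera images.
- carrier: Black insulated food carrier, 300 (x) x 400 (y) x 180 (z) mm, fixed on the counter; origin at the centre of its underside, z up. Its -x side faces the robot, turned by up to 0.4 rad. Lid flat, top at z = 180 mm, with a steel catch on it. All x, y, z in these texts are in this carrier's axes.
- catch_nominal (a point): Middle of the catch's plate on the lid, carrier (-50, 0, 180) mm, plate 4 mm thick. It is screwed through slots: the whole catch (plate, handle, tab and stop together) really sits anywhere from 20 mm towards -y to 20 mm towards +y of all the *_nominal points, which belong to the lid. This shift is not reported: find it by touch or sight.
- bar_nominal (a point): Middle of the handle's cross bar when shut, carrier (-95, 0, 210) mm. Round steel bar, 12 mm thick, along y, between two side arms 8 x 8 mm centred 36 mm to either side (64 mm free between them). Room for fingers on both sides (x) of it and 20 mm below it down to the plate. It may turn in the fingers.
- hinge_nominal (a point): Handle's hinge line, parallel to y, at carrier (-15, 0, 210) mm; the bar is 80 mm from it and swings up and back in an arc, to straight above it (z = 290 mm) when upright.
- fin_nominal (a point): Middle of the -y face of the safety tab's upright fin when the tab is shut, carrier (-55, 58, 240) mm. Fin 24 mm along x, 10 mm thick, z 221 to 255. It stands on a flat slide (22 mm wide, top at z = 223) whose tongue lies over the handle's +y arm; nothing is higher than that for 50 mm on its -y side. Push this face towards +y. It starts 0 to 2 mm along.
- stop_nominal (a point): Where that face is when the tab is at its hard stop, 14 mm on towards +y: carrier (-55, 72, 240) mm. The tab rubs with about 4 N, has no spring, and frees the handle only in the last 2 mm before the stop. Push until the force rises there; pressing on the stop with more than 20 N damages the catch.
- latch (a joint): Angle of the catch's handle, rad: 0 lying flat (shut), about 1.57 upright, 2.2 its stop, leaning back towards the carrier's +x. Starts at 0 to 0.02. A stiff hinge (0.12 N m, some 1.5 N at the bar): it stays where it is left. While the tab's tongue is over its arm it rises only about 0.06 rad and then stops hard; heaving with over 20 N at the bar then damages the catch.
- carton: closed cardboard carton 50 x 300 x 50 mm, loose on the carrier's lid along its far (+x) edge; origin under its centre. Bystander.
- tub: white lidded food tub 92 x 82 x 53 mm, loose on the lid on the -y side of the catch; origin under its centre. Bystander.
- shaker: glass salt shaker with steel cap, 40 mm diameter, 75 mm tall, loose on the lid near its -x, +y corner; origin under its centre. Bystander.
- bowl: steel bowl, 170 mm across, 70 mm tall, on the counter; origin under its centre. Bystander.
- mill: dark wooden pepper mill, 56 mm across, 165 mm tall, on the counter; origin under its centre. Bystander.
- oil: green glass oil bottle, 68 mm across, 200 mm tall, on the counter; origin under its centre. Bystander.
- torch: kitchen blow torch: blue canister 76 mm across with a black and steel head pointing to its +x, 160 mm tall, on the counter; origin under the canister. Bystander.
- spatula: black-handled spatula lying on the counter along its x; origin under its middle. Bystander.

How it is judged:
At the end, for the whole second after the job is handed in: The handle stands upright or leans back past upright (joint latch above 1.4 rad) and is at rest (slower than 0.05 rad/s), with nothing touching it (value of joint latch above 1.4 rad and velocity of joint latch below 0.05 rad/s and not (velocity of joint latch below -0.05 rad/s)).
It fails at once if the safety tab is pressed against its stop with more than 20 N (contact force between tab_slide and tab_stop above 20 N).
It fails at once if the locked handle is heaved up against the tab's tongue with more than 35 N (some 20 N at the bar) (contact force between tab_slide and handle_arm above 35 N).
It fails at once if any of the loose things around (carton, tub, shaker, bowl, mill, oil bottle, torch, spatula) is moved by more than 25 mm (distance of any of carton, tub, shaker, bowl, mill, oil, torch, spatula from where it was at the start of the episode above 0.025 m).
It also fails if it takes over 51 s, if anything falls off the work surface, if the arm or the gripper's body presses on something with over 40 N, if the wrist force passes 120 N, or if a joint passes its speed limit or range.

## Robot

A 7-joint arm with a two-finger parallel gripper is mounted at the origin on the work surface. World frame = base frame: x ahead of the robot, y to its left, z up, the work surface at z = 0. Lengths are in m, angles in rad, forces in N, time in s.
With the tool pointing down it reaches from about 0.4 to 0.85 m from the base axis. Payload 4.5 kg.
Tool frame: the origin (TCP) lies on the centre line of the jaws, within the pads' length; the fingertips stand 8 mm ahead of it and the grasp point (between the pads) lies 11 mm behind it (manip.nose_length is the z of the fingertips in the tool frame, in m); z points along the fingers, y is the line along which they close (so a half turn about z gives the same grasp; the last joint's range is limited). The gripper opens to 85 mm and grips with 20 to 120 N. Pads are 22 mm wide; open, the fingers measure 114 mm over their backs; the gripper's body (76 mm by 85 mm) begins 54 mm behind the grasp point. The pads swing forward as they close: fully open they stand 13 mm farther back than shut.
Start: joints at [1.152, 0.689, -0.195, 1.565, 0.157, 0.902, -0.215], TCP at [0.273, -0.562, 0.239] pointing down, gripper open.
Joint ranges: [-3.01, 3.01], [-0.46, 2.08], [-1.47, 1.51], [0.13, 2.56], [-1, 4.14], [0.04, 2.09], [-2.66, 2.66]. Speed limits (rad/s): [2.57, 2.57, 3.14, 3.14, 3.14, 3.14, 3.14].

## Interface

Orientations are given as a unit quaternion [x, y, z, w].
In Python, from station import manip, fingers, inverse_kinematics, cams gives the robot as it stands. The module is installed in compiled form; this text tells all that it offers. Calls block until the motion is done:
- manip.move_to(position, orientation): joint-space move of the TCP to a pose.
- manip.move_l(position, rot=None, velocity=0.15): straight line of the TCP; rot=None keeps the orientation; velocity is the mean speed in m/s.
- manip.move_j(angles): joint-space move.
- fingers.grip(opening): finger opening in m; the grip force is fixed at half the most; returns when the fingers have stopped.
- manip.sleep(seconds).
- inverse_kinematics(position, orientation): joint angles nearest the present ones, or None.
- cams.grab_frame(name): name is "scene" or "side" or "wrist"; returns a dict with "image" (420x560x3 uint8, red, green, blue), "mtx" (3x3 intrinsics, pixels), "eye" and "rotation" of the camera in the world; the wrist camera has in their place "T_tool_cam" (4x4, takes a point from camera to tool coordinates, whose origin is the TCP and whose axes are the flange's). Camera axes: x right, y up, looking along -z (the intrinsics and any distortion apply to the point x, -y, -z); pixel columns grow to the right and rows downward; lengths in m; the calibration is good to about 2 mm. A picture is of the moment at which its call begins: read the wrist's pose just before it. There is no depth.
A pose or a line that the arm cannot do raises manip.IKError and nothing moves.
- manip.sign_off(): hands the job in; it is judged then, once.
Trained networks look in a picture, given as the dict that the camera call returned (one of the last four; its "shot" number tells which), for a name from the list of things; names that differ only in an ending like _2 or _b are one class to them, and where a whole thing is asked for, a point or a joint stands for the part that bears it (a point fixed in the world has none). Each returns a list of dicts, best first, with "score" (0 to 1); they miss things now and then, are a little off and sometimes report something else, mostly with a low value. They report only what shows in the picture. A call takes as long as a camera call.
- cams.recognise(target, picture): "position" ([column, row] in pixels, amid what is visible of it).
Readings, each from a call of its own:
- manip.get_t(): time.
- manip.get_qpos(): joint angles.
- manip.get_dq(): joint speeds.
- manip.get_joint_torque(): joint torques, N m.
- manip.get_ee_pos(): TCP position.
- manip.get_tcp_rot(): TCP orientation.
- manip.get_wrist_force(): force on the tool from outside, world axes, zero at the start.
- manip.get_torque(): the same for the moment, N m.
- manip.get_opening(): finger opening in m.
- manip.get_grip_force(): force on a finger pad.
Only numpy, scipy, OpenCV 4.12 (cv2) and the standard library are available. Lean on these libraries where they do the work, as an engineer would, in place of code of your own. Each camera call takes 0.05 s, during which the arm holds its last target. There are 200 camera calls.

## Working session

There is one attempt and no reset: what is moved stays moved. The work goes in short steps, each a Python script; the robot and the scene stay as the last script left them, time stands still between calls to the robot, and variables do not carry over. Pictures are saved under pics/ and viewed, at most 10 in all, crops included, and the job is handed in when it is done.

```bash
mkdir -p pics
cat > h.py <<'E'
import numpy as np, cv2
from station import manip, fingers, inverse_kinematics, cams
from scipy.spatial.transform import Rotation as R
def save(p,n): cv2.imwrite('pics/'+n+'.png',p['image'][:,:,::-1])
def proj(p,X):
    X=np.atleast_2d(X); c=(X-p['eye'])@Rm(p); c=c*[1,-1,-1]; u=c@np.array(p['mtx']).T; return u[:,:2]/u[:,2:]
def Rm(p):
    r=np.array(p['rotation']); return r if r.shape==(3,3) else R.from_quat(r).as_matrix()
def unproj(p,px,z):
    d=Rm(p)@(np.linalg.inv(p['mtx'])@[px[0],px[1],1]*[1,-1,-1]); e=np.array(p['eye']); return e+d*(z-e[2])/d[2]
E
python3 - <<'E'
from h import *
print(manip.get_t(),manip.nose_length,manip.get_tcp_rot())
for n in ['scene','side']:
    p=cams.grab_frame(n); save(p,n); print({k:v for k,v in p.items() if k!='image'})
    for t in ['carrier','catch_nominal','latch','fin_nominal','carton','tub','shaker','bar_nominal','stop_nominal','hinge_nominal']:
        r=cams.recognise(t,p); print(t,[(np.round(x['position'],1).tolist(),round(x['score'],2)) for x in r[:2]])
E
```

```text
0.0 0.008 [ 9.74469323e-01  2.24518724e-01 -2.61963274e-04 -9.01779116e-04]
{'mtx': array([[460.50616947,   0.        , 279.18688204],
       [  0.        , 460.50616947, 208.3157677 ],
       [  0.        ,   0.        ,   1.        ]]), 'eye': array([ 1.41813181, -0.65480705,  1.5659108 ]), 'rotation': array([0.27799933, 0.14542924, 0.44248039, 0.84010583]), 'shot': 1}
carrier [([313.4, 209.1], 0.75)]
catch_nominal [([310.6, 208.2], 0.96)]
latch [([303.2, 178.7], 0.44)]
fin_nominal [([312.4, 210.9], 0.62)]
carton [([313.9, 222.6], 0.6)]
tub [([278.2, 207.5], 0.85)]
shaker [([337.5, 156.5], 0.61)]
bar_nominal [([312.0, 209.2], 0.82)]
stop_nominal [([309.7, 209.8], 0.69), ([275.8, 207.2], 0.66)]
hinge_nominal [([311.4, 212.9], 0.92)]
{'mtx': array([[430.89102613,   0.        , 275.18002046],
       [  0.        , 430.89102613, 203.39014005],
       [  0.        ,   0.        ,   1.        ]]), 'eye': array([0.04426459, 0.96275009, 0.90887465]), 'rotation': array([-0.11121446,  0.46643169,  0.85447335, -0.19987023]), 'shot': 2}
carrier [([246.8, 247.1], 0.76)]
catch_nominal [([246.4, 244.7], 0.97), ([219.6, 192.4], 0.68)]
latch [([243.9, 248.0], 0.51), ([268.6, 208.6], 0.47)]
fin_nominal [([246.2, 249.2], 0.86)]
carton [([220.8, 194.9], 0.83)]
tub [([275.9, 190.8], 0.98), ([245.9, 244.6], 0.45)]
shaker [([233.0, 250.6], 0.83), ([243.8, 247.7], 0.15)]
bar_nominal [([245.2, 246.0], 0.94), ([341.4, 180.6], 0.23)]
stop_nominal [([246.5, 245.3], 0.61)]
hinge_nominal [([247.9, 244.0], 0.75), ([222.5, 193.0], 0.29)]
```

Run:
```python
import cv2,numpy as np
a=cv2.imread('pics/scene.png')[110:290,200:440]; b=cv2.imread('pics/side.png')[130:310,140:380]
cv2.imwrite('pics/c.png',cv2.resize(a,(800,600),interpolation=cv2.INTER_CUBIC)); cv2.imwrite('pics/d.png',cv2.resize(b,(800,600),interpolation=cv2.INTER_CUBIC))
```

```text
(no output)
```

View pics/c.png

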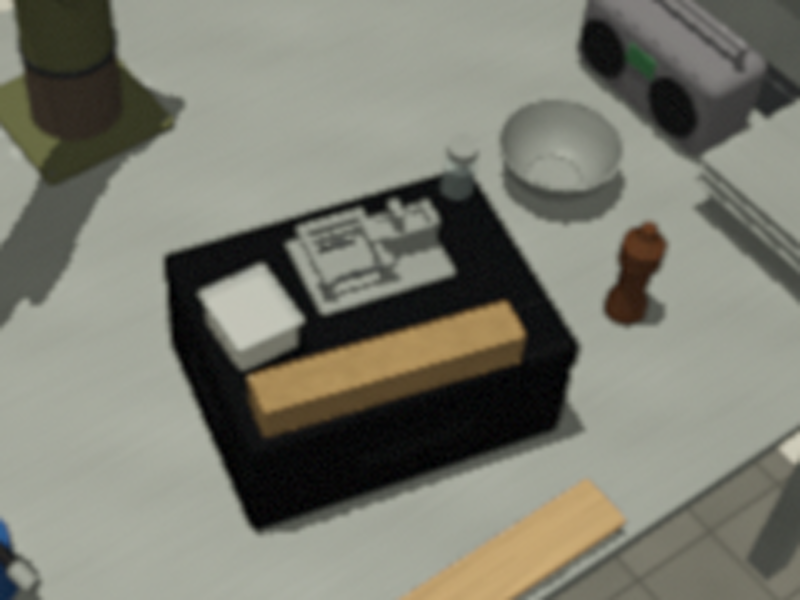

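View pics/d.png

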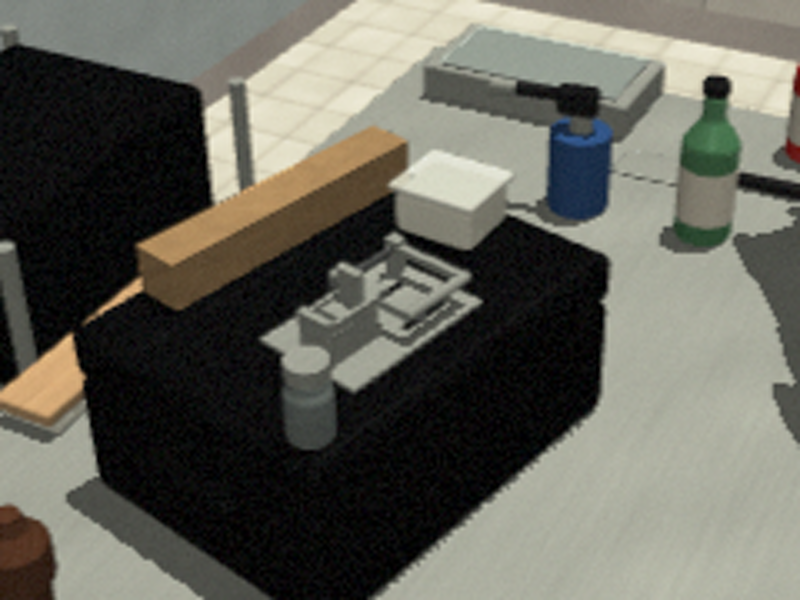

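The scene crop shows the lid corners at about (165,257), (470,178) and (577,348), with the fin top near (397,203). In the side crop, the fin top is near (350,268), the lid corners are at (80,330) and (605,260), and the shaker is beside the catch's +y end.

```bash
cat > fit.py <<'E'
from h import *
from scipy.optimize import least_squares
s=cams.grab_frame('scene'); d=cams.grab_frame('side')
S=lambda u,v:(200+u/3.3333,110+v/3.3333); D=lambda u,v:(140+u/3.3333,130+v/3.3333)
obs=[(s,S(165,257),(-150,-200,180)),(s,S(470,178),(-150,200,180)),(s,S(577,348),(150,200,180)),(s,S(258,530),(150,-200,0)),
 (d,D(80,330),(150,200,180)),(d,D(605,260),(-150,-200,180)),(d,D(98,475),(150,200,0)),(s,S(557,427),(150,200,0))]
def W(q,P): c,n=np.cos(q[2]),np.sin(q[2]); P=np.array(P)/1000; return np.array([q[0]+c*P[0]-n*P[1],q[1]+n*P[0]+c*P[1],P[2]])
f=lambda q:np.concatenate([proj(p,W(q,P))[0]-o for p,o,P in obs])
r=least_squares(f,[.6,0,0],loss='soft_l1'); q=r.x; print(q); print(f(q).reshape(-1,2).round(1).tolist())
np.save('q.npy',q)
def inv(X): c,n=np.cos(q[2]),np.sin(q[2]); X=X[:2]-q[:2]; return np.array([c*X[0]+n*X[1],-n*X[0]+c*X[1]])*1000
print('fin top carrier',inv(unproj(s,S(397,203),.255)),inv(unproj(d,D(350,267),.255)))
print('bar -y end',inv(unproj(d,D(465,275),.21)),'shaker',inv(unproj(d,D(306,358),.255)),inv(unproj(s,S(461,150),.255)))
print('tub',inv(unproj(s,S(250,300),.233)),inv(unproj(d,D(450,183),.233)))
for n,w in [('bar',(-95,0,210)),('fin',(-55,58,240))]: print(n,W(q,w))
E
python3 fit.py
```

```text
[ 0.59921679  0.05138623 -0.24585107]
[[-2.0, -3.0], [-0.2, -5.6], [1.8, -0.8], [-3.2, 1.3], [-4.0, -1.5], [3.9, -1.6], [-0.9, 2.0], [0.3, 1.7]]
fin top carrier [-57.03718517  57.73523102] [-55.14964404  55.47463126]
bar -y end [-92.01207971 -47.92898541] shaker [-115.73881074  166.00299222] [-106.30856908  160.02168161]
tub [  -0.64621504 -140.15183932] [  -4.25777705 -130.5095191 ]
bar [0.50707339 0.07450751 0.21      ]
fin [0.55998676 0.1210282  0.24      ]
```

```bash
cat >> h.py <<'E'
q=np.load('q.npy')
def W(P): c,n=np.cos(q[2]),np.sin(q[2]); P=np.array(P)/1000; return np.array([q[0]+c*P[0]-n*P[1],q[1]+n*P[0]+c*P[1],P[2]])
def inv(X): c,n=np.cos(q[2]),np.sin(q[2]); Y=np.array(X[:2])-q[:2]; return np.array([c*Y[0]+n*Y[1],-n*Y[0]+c*Y[1],X[2]])*1000
def Q(off): a=q[2]+off; return np.array([np.cos(a/2),np.sin(a/2),0,0])
def wrist():
    t=np.array(manip.get_ee_pos()); Rt=R.from_quat(manip.get_tcp_rot()).as_matrix(); p=cams.grab_frame('wrist'); T=np.array(p['T_tool_cam'])
    p['eye']=t+Rt@T[:3,3]; p['rotation']=Rt@T[:3,:3]; return p
E
python3 - <<'E'
from h import *
P=manip.get_ee_pos(); manip.move_l([P[0],P[1],.40],velocity=.3)
manip.move_to(W([-90,10,390]),Q(0))
fingers.grip(0.0)
p=wrist(); save(p,'w1'); print(p['eye'],inv(p['eye']),manip.get_qpos(),manip.get_t(),manip.get_wrist_force())
print([k for k in p])
import pickle; pickle.dump({k:np.array(p[k]) for k in ['mtx','eye','rotation']},open('w1.pkl','wb'))
im=p['image'][:,:,::-1].copy()
def dot(P,c): u=proj(p,W(P))[0]; print(P,u.round(1)); cv2.circle(im,tuple(int(x) for x in u),3,c,1)
for y in (-36,36): dot((-95,y,216),(0,0,255))
for P in [(-67,58,255),(-43,58,255),(-67,68,255),(-43,68,255)]: dot(P,(0,255,0))
for P in [(-150,-200,180),(-150,200,180),(150,200,180)]: dot(P,(255,0,255))
cv2.imwrite('pics/w1o.png',cv2.resize(im,(800,600)))
E
```

```text
[0.58914299 0.06451845 0.52366796] [-12.96703316  10.28556761 523.66795827] [ 0.06474152  0.41219438 -0.48049875  1.63543037  0.20479775  1.14428448
 -2.28319976] 5.1417 [ 0.21482261 -0.63746521  0.43915438]
['image', 'mtx', 'T_tool_cam', 'shot', 'eye', 'rotation']
(-95, -36, 216) [324.  196.7]
(-95, 36, 216) [249.6 196.8]
(-67, 58, 255) [218.6 176.2]
(-43, 58, 255) [217.  146.9]
(-67, 68, 255) [206.5 176.2]
(-43, 68, 255) [204.6 146.9]
(-150, -200, 180) [463.4 235.8]
(-150, 200, 180) [107.1 235.9]
(150, 200, 180) [ 52.5 -93.5]
```

View pics/w1o.png

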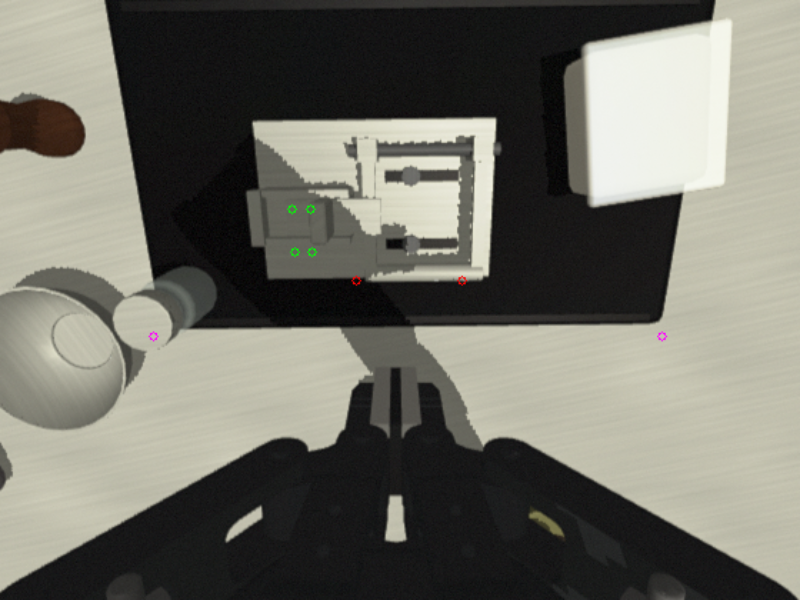

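The wrist view shows the catch about 17 px (-12 mm in y) and 10 px (+7 mm in x) from my prediction. The fin is near (318,220) and the bar near (427,271). I'll zoom in to refine this.

Run:
```python
import cv2
a=cv2.imread('pics/w1.png')[75:210,165:365]; a=cv2.convertScaleAbs(a,alpha=1.0)
cv2.imwrite('pics/w1z.png',cv2.resize(a,(800,540),interpolation=cv2.INTER_CUBIC))
```

```text
(no output)
```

View pics/w1z.png

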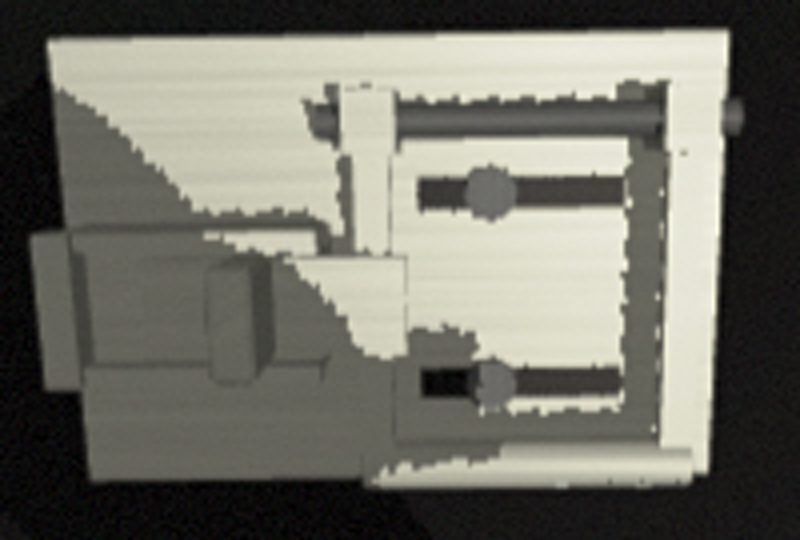

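Run:
```python
import h,pickle
from h import *
from scipy.optimize import least_squares
p=pickle.load(open('w1.pkl','rb'))
def f(v):
    h.q=v[:3]; d=v[3]*1000
    O=[((-95,40,210),256.2,192),((-95,-40,210),338.2,191.7),((-67,58+d,255),228,170.5),((-43,58+d,255),228,140.8),((-67,68+d,255),217.3,170.5),((-43,68+d,255),217,141.2)]
    r=[proj(p,W(P))[0]-[a,b] for P,a,b in O]
    u=proj(p,[W((-150,-190,180)),W((-150,190,180))]); r.append([3*((u[0,1]-u[1,1])-(322-327)/1.4286*1)]) # front-edge tilt
    return np.concatenate(r)
s=least_squares(f,[*h.q,0]); print(s.x,s.fun.round(1)); np.save('q.npy',s.x[:3])
```

```text
[ 0.60170516  0.04116233 -0.23532444  0.00078447] [ 0.2 -1.2 -0.2 -1.8  1.5  0.6 -0.1  0.7  0.1  0.7 -1.5  0.4  0.3]
```

Run:
```python
from h import *
manip.move_to(W([-55,26,300]),Q(0)); manip.move_l(W([-55,26,242]),velocity=.1)
ey=W([0,1,0])-W([0,0,0]); ey/=np.linalg.norm(ey)
manip.sleep(.1); F0=np.array(manip.get_wrist_force()); print(manip.get_t(),F0)
y=26; contact=None; log=[]
while y<85:
    y+=2 if contact is None and y<38 else .7
    manip.move_l(W([-55,y,242]),velocity=.03); manip.sleep(.05)
    F=np.array(manip.get_wrist_force())-F0; f=-F@ey; a=inv(manip.get_ee_pos())[1]
    log.append((round(y,1),round(a,1),round(f,1)))
    if contact is None and f>2: contact=y
    if f>9 or abs(F[2])>12: break
    if contact and y-contact>17: break
print(log,F,manip.get_t())
```

```text
6.45 [0.6792797  0.76396706 0.74859951]
[(28, np.float64(28.2), np.float64(1.3)), (30, np.float64(30.1), np.float64(0.9)), (32, np.float64(32.1), np.float64(0.3)), (34, np.float64(34.1), np.float64(0.9)), (36, np.float64(36.1), np.float64(0.4)), (38, np.float64(38.1), np.float64(0.9)), (38.7, np.float64(38.7), np.float64(0.8)), (39.4, np.float64(39.4), np.float64(0.7)), (40.1, np.float64(40.1), np.float64(0.8)), (40.8, np.float64(40.8), np.float64(1.1)), (41.5, np.float64(41.5), np.float64(0.1)), (42.2, np.float64(42.2), np.float64(0.8)), (42.9, np.float64(43.0), np.float64(1.4)), (43.6, np.float64(43.6), np.float64(1.4)), (44.3, np.float64(44.3), np.float64(1.2)), (45.0, np.float64(45.0), np.float64(1.1)), (45.7, np.float64(45.7), np.float64(1.1)), (46.4, np.float64(45.9), np.float64(2.0)), (47.1, np.float64(46.1), np.float64(5.6)), (47.8, np.float64(47.6), np.float64(4.4)), (48.5, np.float64(48.5), np.float64(3.7)), (49.2, np.float64(49.3), np.float64(4.5)), (49.9, np.float64(49.9), np.float64(4.5)), (50.6, np.float64(50.6), np.float64(3.8)), (51.3, np.float64(51.4), np.float64(4.6)), (52.0, np.float64(52.1), np.float64(5.1)), (52.7, np.float64(52.8), np.float64(5.8)), (53.4, np.float64(53.5), np.float64(3.4)), (54.1, np.float64(54.2), np.float64(4.7)), (54.8, np.float64(54.9), np.float64(5.6)), (55.5, np.float64(55.6), np.float64(4.7)), (56.2, np.float64(56.3), np.float64(4.4)), (56.9, np.float64(57.0), np.float64(4.5)), (57.6, np.float64(57.7), np.float64(4.5)), (58.3, np.float64(58.4), np.float64(4.9)), (59.0, np.float64(59.1), np.float64(4.9)), (59.7, np.float64(59.6), np.float64(4.4)), (60.4, np.float64(59.7), np.float64(7.1)), (61.1, np.float64(59.7), np.float64(7.4)), (61.8, np.float64(59.8), np.float64(9.2))] [-1.84252906 -8.99391393  0.38034891] 18.45
```

```bash
cat > lift.py <<'E'
from h import *
P=inv(manip.get_ee_pos()); manip.move_l(W([-55,P[1]-4,242]),velocity=.05); manip.move_l(W([-55,P[1]-4,300]),velocity=.2)
c=[(o,inverse_kinematics(W([-95,0,201]),Q(o)),inverse_kinematics(W([-10,0,281]),Q(o))) for o in (np.pi/2,-np.pi/2)]
c=[x for x in c if x[1] is not None and x[2] is not None]; q0=manip.get_qpos()
o=min(c,key=lambda x:np.abs(x[1]-q0).max())[0]; print(o,[x[0] for x in c])
np.save('o.npy',o)
fingers.grip(.045)
manip.move_to(W([-95,0,290]),Q(o)); manip.sleep(.1); F0=np.array(manip.get_wrist_force())
manip.move_l(W([-95,0,201]),velocity=.1); print('down',np.array(manip.get_wrist_force())-F0,manip.get_t())
fingers.grip(0.0); print('grip',manip.get_opening(),manip.get_grip_force(),np.array(manip.get_wrist_force())-F0,manip.get_t())
p=wrist(); save(p,'g')
E
python3 lift.py
```

```text
1.5707963267948966 [1.5707963267948966, -1.5707963267948966]
down [ 0.90379873  1.31793051 -0.85116821] 22.0083
grip 0.009691428689378142 58.417160511016846 [-1.28377667  1.2235126   1.38746774] 22.4167
```

View pics/g.png

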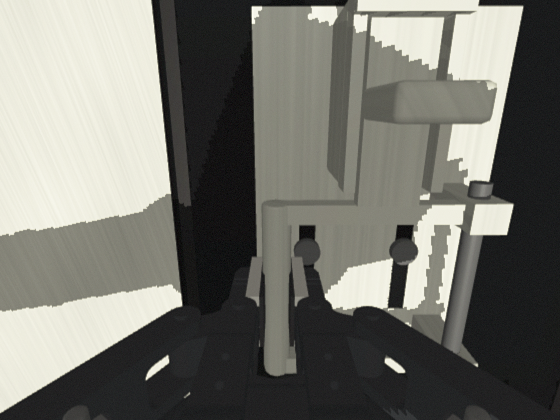

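The bar, columns 263–288, is between the pads, and the tab's tongue is clear of the handle arm. Next I'll lift gently along the arc.

```bash
cat > arc.py <<'E'
from h import *
o=float(np.load('o.npy')); P0=inv(manip.get_ee_pos()); print(P0)
F0=np.array(manip.get_wrist_force()); log=[]
for t in list(np.arange(.04,.2,.04))+list(np.arange(.3,1.75,.1)):
    manip.move_l(W(P0+[80*(1-np.cos(t)),0,80*np.sin(t)]),velocity=.03 if t<.2 else .06)
    F=np.array(manip.get_wrist_force())-F0; log.append((round(t,2),F.round(1).tolist()))
    if np.linalg.norm(F)>(12 if t<.2 else 30): print('STOP'); break
print(log,manip.get_opening(),inv(manip.get_ee_pos()),manip.get_t())
p=wrist(); save(p,'a')
E
python3 arc.py
```

```text
[-9.52117568e+01  8.39707764e-02  2.01219771e+02]
[(np.float64(0.04), [1.3, -0.1, -2.1]), (np.float64(0.08), [2.0, 0.4, -4.8]), (np.float64(0.12), [0.6, -0.1, -1.6]), (np.float64(0.16), [0.0, -0.5, -1.7]), (np.float64(0.3), [0.7, 0.8, -4.3]), (np.float64(0.4), [-2.2, 0.8, -1.8]), (np.float64(0.5), [-4.1, 1.3, -0.5]), (np.float64(0.6), [-4.5, 1.0, -0.2]), (np.float64(0.7), [-6.1, 1.2, 1.8]), (np.float64(0.8), [-9.2, 1.0, 4.9]), (np.float64(0.9), [-11.0, 1.4, 7.0]), (np.float64(1.0), [-11.9, 1.0, 10.3]), (np.float64(1.1), [-14.7, 0.0, 15.5]), (np.float64(1.2), [-12.1, -0.4, 18.2]), (np.float64(1.3), [-5.6, -1.5, 13.5]), (np.float64(1.4), [-3.1, -0.3, 9.6]), (np.float64(1.5), [-4.7, -0.2, 9.5]), (np.float64(1.6), [-2.7, -0.6, 5.6]), (np.float64(1.7), [-1.0, 1.1, 4.2])] 0.009733268948494201 [ -4.1026305    0.36252977 281.87056043] 27.8083
```

Run:
```python
from h import *
P=inv(manip.get_ee_pos())
fingers.grip(.04); manip.move_l(W(P+[0,0,90]),velocity=.1)
manip.sleep(.3); p=cams.grab_frame('side'); a=p['image'][130:310,140:380,::-1]
cv2.imwrite('pics/e.png',cv2.resize(a,(800,600),interpolation=cv2.INTER_CUBIC)); print(manip.get_t())
```

```text
29.675
```

View pics/e.png

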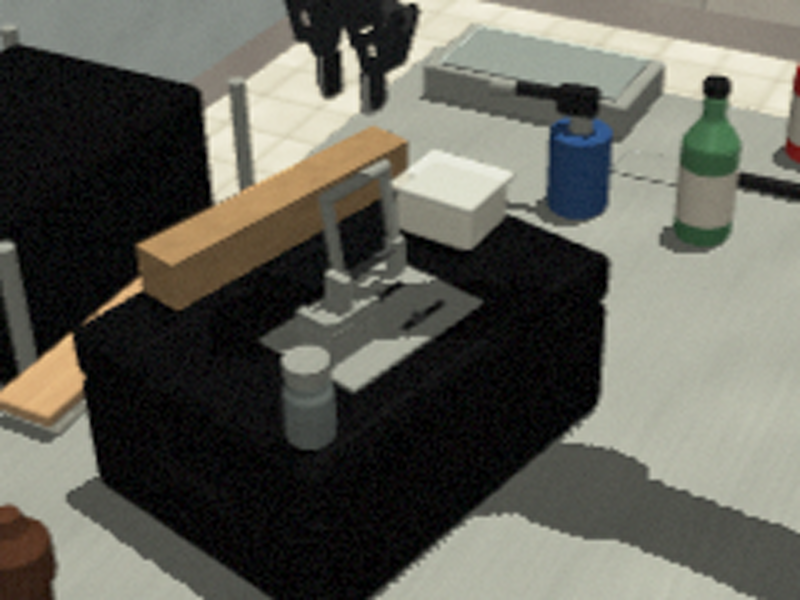

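The handle stands upright, with its bar at about (360,180), the gripper is clear of it, and nothing else has moved.

```bash
python3 -c "
from h import *
print(manip.sign_off())"
```

```text
the job is handed in; nothing more can be done
None
```

The catch is open and the job is handed in: the tab is at its stop (I stopped pushing at about 9 N), the handle stands released just past upright by the commanded 1.7 rad arc, and no bystander in the final side view has moved; I got no verdict back.

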